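# Feed the sample discs through the gate

## Robot

A 6-joint arm with a two-finger parallel gripper is mounted at the origin on a cart in front of the work surface, level with it; the furniture and walls round the work are solid. World frame = base frame: x ahead of the robot, y to its left, z up, the work surface at z = 0. Lengths are in m, angles in degrees, forces in N, time in s.
With the tool pointing down it reaches from about 0.4 to 0.825 m from the base axis. Payload 7 kg.
Tool frame: the origin (TCP) lies at the very end of the fingers, on their centre line; the grasp point (between the pads) lies tcp_to_grasp behind it (tcp_to_grasp is the distance from the TCP to the grasp point, in m); x points along the fingers, y is the direction in which the jaws open and shut, and the axes are right-handed (so a half turn about x gives the same grasp; the last joint's range is limited). The gripper opens to 88 mm and grips with 3 to 60 N. Pads are 19 mm wide; open, the fingers measure 130 mm over their backs; the gripper's body (78 mm by 193 mm) begins 47 mm behind the grasp point.
Start: joints at [93.283, 20.546, 0.682, 0, -70.136, -16.507], TCP at [0.154, 0.657, 0.206] pointing down, gripper open.
Joint ranges: [-176.03, 176.03], [-82.01, 121.73], [-58.28, 71.71], [-173.87, 95.51], [-174.79, -0.11], [-173.66, 173.66]. Speed limits (degrees/s): [136.94, 136.94, 172.46, 180, 180, 180].

## Interface

Orientations are given as [roll, pitch, yaw] about the fixed x, y, z axes, in that order (R = Rz(yaw) Ry(pitch) Rx(roll)).
In Python, from plant import * gives the robot as it stands. The module is installed in compiled form; this text tells all that it offers.
- The arm moves only by the shell command python3 -m pendant 'ROWS'. ROWS is JSON, a list of rows, each an object with "claw": the finger opening in mm, from 0 to 87.6; "linear": the shift along the tool's x, y, z in mm, a list of three; "twist": the turn about the tool's x in rad. In form: [{"claw": claw, "linear": [tx, ty, tz], "twist": twist}, ...]. A call has exactly 10 rows; each row shifts and turns the commanded pose from where the row before left it, along the tool's axes as they then stand; what a row does not reach is not made up. A row lasts 1/12 s, in which the tool goes at most 41.7 mm and 7.16 degrees, less where a joint would pass 70% of its speed; a pose out of reach is approached as far as the arm can. A call with a gripper value outside its range is refused whole. The fingers move at their own pace and stop on an object; the grip force is fixed at half the most. Time passes only in rows, so rows that do not move let the fingers close, or fill a call up. It gives the time, the measured TCP pose, the force and the opening at its end, in the units of the state.
- get_obs(): the state, without advancing time (a new reading comes with each control period).
- snapshot(name): name is "side" or "top" or "wrist"; returns (picture, depth): 384x512x3 uint8, red, green, blue; 384x512 float32, m along the optical axis (not along the pixel's ray), 0 where there is no reading.
- camera_params(name): a dict with "fx", "fy", "cx", "cy" (pixels), "k1" (the pictures are not rectified: a ray, as slopes to the right and down, at radius r is drawn at 1 + k1 r^2 times it, then the intrinsics apply), "rvec" (rotation vector, rad) and "tvec" (3), from world to camera coordinates, as OpenCV has them. Camera axes: x right, y down, z forward; pixel columns grow to the right and rows downward; lengths in m; the calibration is good to about 2 mm. A picture is of the moment at which its call begins: read the wrist's pose just before it. camera_params takes no time and is no camera call; for the wrist camera it gives the pose at the moment of the call.
- close_job(): hands the job in, once; it reports no verdict.
Trained networks look in the newest picture that a camera, given by its name, has taken for a name from the list of things; names that differ only in an ending like _2 or _b are one class to them, and where a whole thing is asked for, a point or a joint stands for the part that bears it (a point fixed in the world has none). Each returns a list of dicts, best first, with "confidence" (0 to 1); they miss things now and then, are a little off and sometimes report something else, mostly with a low value. They report only what shows in the picture. A call takes as long as a camera call. They do not tell look-alikes from the thing itself.
- boxes_of(camera, target): "xy" ([column, row] in pixels, amid what is visible of it).
The state is a dict: "clock": time; "joint_pos": joint angles; "qvel": joint speeds; "tau": joint torques, N m; "tool_pos": TCP position; "orientation": TCP orientation; "force": force on the tool from outside, world axes, zero at the start; "moment": the same for the moment, N m; "opening": finger opening in m.
Only numpy, scipy, OpenCV 4.12 (cv2) and the standard library are available. Lean on these libraries where they do the work, as an engineer would, in place of code of your own. Each camera call takes 0.05 s, during which the arm holds its last target. There are 200 camera calls.

## Task

Load the sample feeder: with the fingertips push the three loose discs along its deck, one at a time, through the narrow blue gate so that each drops into the slot behind it, the brass standard first and then the two dark sample discs in either order. Only push them: do not lift or carry a disc, and leave the weight on the deck, the two vials and the timer where they stand.

Things in the scene. Friction and masses are not known exactly. Their poses are not given: they have to be found in the camera images.
- feeder: White sample feeder fixed to the bench. Origin at bench level under the middle of the slot's drop-off edge; y points through the gate into the slot, z up. Level deck 70 mm above the bench, 170 mm wide (x = -85 to 85), 180 mm long (y = -180 to 0 mm), with grey rims 8 mm high, 5 mm thick, at both sides and the rear; the slot's housing is 80 mm square beyond it.
- gate (a point): Middle of the gate at deck height: a 40 mm gap in a blue fence across the deck, 4 mm thick (feeder y = -4 to 0 mm), 14 mm above the deck. From the gap's ends two blue wings, 4 mm thick and as high, open at 45 degrees toward the discs, out to feeder x = +-41, y = -23 mm. The deck ends right behind the fence.
- slot (a point): Middle of the slot's floor. The slot is an open pit right behind the gate, 50 mm wide and 75 mm long (feeder y = 0 to 75 mm), its floor 6 mm above the bench, closed by a far wall 80 mm high. A disc whose centre is pushed past feeder y = 0 tips over the edge and falls in.
- standard: Brass-coloured disc (the calibration standard), 30 mm diameter, 12 mm thick, 30 g, lying flat on the feeder's deck at the start. Origin at its very centre (6 mm above its underside).
- sample_a: Dark steel disc (a sample), 30 mm diameter, 12 mm thick, 30 g, lying flat on the feeder's deck at the start. Origin at its very centre (6 mm above its underside).
- sample_b: Dark steel disc (a sample), like the other, 30 mm diameter, 12 mm thick, 30 g, lying flat on the feeder's deck at the start. Origin at its very centre (6 mm above its underside).
- weight: Bystander: steel check weight 25 mm in diameter and 38 mm tall, standing on the deck in a corner beside the gate. Origin at the centre of its underside.
- green_vial: Bystander: vial with green contents, 45 mm wide, 79 mm tall, standing on the bench beyond the feeder. Origin at the centre of its underside.
- pink_vial: Bystander: vial with pink contents, 45 mm wide, 79 mm tall, standing on the bench beyond the feeder. Origin at the centre of its underside.
- bench_timer: Bystander: white bench timer, 63 x 63 x 20 mm, lying on the bench beyond the feeder. Origin at the centre of its underside.
Things that resemble listed ones, but are neither listed nor needed, are in the scene too. Of the things that look like the standard, the smaller one is meant.

How it is judged:
By the outcome, as a careful person would: the job done as asked, in the order asked, and still so for the second after the job is handed in, with the robot touching nothing.
It also fails if it takes over 58 s, if anything falls off the work surface, if the arm or the gripper's body presses on something with over 40 N, if the wrist force passes 120 N, or if a joint passes its speed limit or range.

## Working session

There is one attempt and no reset: what is moved stays moved. The work goes in short steps, Python scripts to look and compute and a shell command to move; the robot and the scene stay as the last step left them, time stands still between calls to the robot, and variables do not carry over. Pictures are saved under pics/ and viewed, about 8 in all and at most 12, crops included, and the job is handed in when it is done.

```bash
mkdir -p pics
cat > h.py <<'E'
from plant import *
import numpy as np, cv2
def pose(c):
    p=camera_params(c); R,_=cv2.Rodrigues(np.array(p["rvec"],float)); return p,R,np.array(p["tvec"],float).ravel()
def ray(c,u,v,P=None):
    p,R,t=P or pose(c); x=(u-p["cx"])/p["fx"]; y=(v-p["cy"])/p["fy"]; a,b=x,y
    for _ in range(20):
        s=1+p["k1"]*(a*a+b*b); a,b=x/s,y/s
    return R,t,np.array([a,b,1.])
def atz(c,u,v,z,P=None):
    R,t,d=ray(c,u,v,P); o=-R.T@t; w=R.T@d; return o+w*(z-o[2])/w[2]
def atd(c,u,v,D,P=None):
    R,t,d=ray(c,u,v,P); return R.T@(d*D-t)
def proj(c,X,P=None):
    p,R,t=P or pose(c); q=R@np.array(X)+t; a,b=q[:2]/q[2]; s=1+p["k1"]*(a*a+b*b)
    return np.array([p["fx"]*a*s+p["cx"],p["fy"]*b*s+p["cy"]])
def save(n,im): cv2.imwrite("pics/"+n,cv2.cvtColor(im,cv2.COLOR_RGB2BGR))
E
python3 - <<'E'
from h import *
np.set_printoptions(precision=4,suppress=True)
o=get_obs(); print(o)
a,d=snapshot("top"); np.save("top_d.npy",d); np.save("top.npy",a); save("top.png",a)
for n in ["standard","sample_a","weight","feeder"]:
    print(n,[(b["xy"],round(b["confidence"],2)) for b in boxes_of("top",n)])
b,e=snapshot("side"); save("side.png",b)
for c in("top","side"):
  p,R,t=pose(c); print(c,p,-R.T@t)
E
```

```text
{'clock': 0.0, 'joint_pos': array([ 93.2844,  20.5915,   0.6329,  -0.021 , -70.1353, -16.5071]), 'qvel': array([-0.0551,  0.0397,  0.0365,  0.0234, -0.0006, -0.0084]), 'tau': array([ -0.0021, -58.2709,  29.3063,   6.9972,   0.0069,  -0.0002]), 'tool_pos': array([0.1543, 0.6566, 0.205 ]), 'orientation': array([ 94.6275,  89.9041, -98.6024]), 'force': array([ 0.886 , -0.2198,  0.0368]), 'moment': array([ 0.0339, -0.0237, -0.0072]), 'opening': 0.08764100201753254}
standard [([180.1, 225.6], 0.51), ([186.1, 276.1], 0.51), ([164.5, 181.1], 0.46)]
sample_a [([165.5, 179.5], 0.69), ([179.1, 202.1], 0.43)]
weight []
feeder [([191.5, 199.1], 0.88)]
top {'fx': 394.82032270491817, 'fy': 394.82032270491817, 'cx': 256.3026518706808, 'cy': 196.88555116476905, 'k1': -0.06513521998033982, 'rvec': array([ 2.1202, -2.15  ,  0.1926]), 'tvec': array([0.0457, 0.5567, 0.8499])} [0.4037 0.0461 0.9324]
side {'fx': 497.4708903655871, 'fy': 497.4708903655871, 'cx': 257.3702136401614, 'cy': 195.22591022357707, 'k1': 0.031325885017866574, 'rvec': array([ 2.2081, -0.9962,  0.3696]), 'tvec': array([-0.3382,  0.3843,  0.6841])} [ 0.096  -0.3868  0.7558]
```

View pics/top.png

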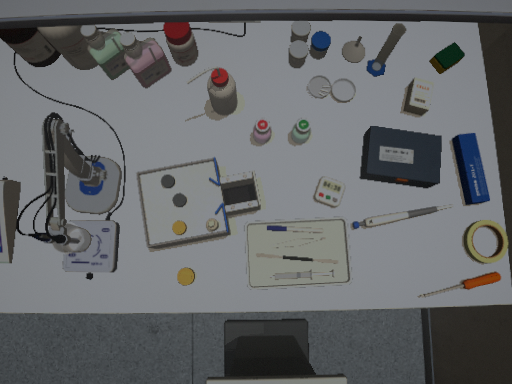

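View pics/side.png

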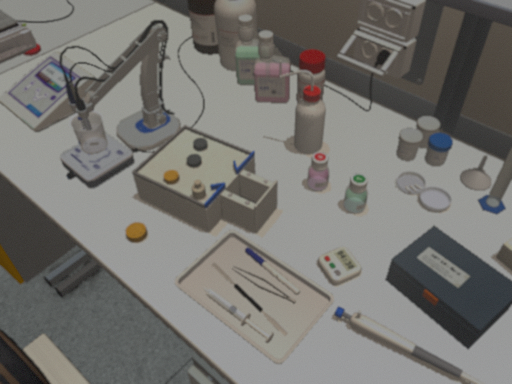

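The top view shows the deck corners at about (138,172), (212,158), (228,236) and (146,246), with the slot at about (240,190). The dark discs are at (168,181) and (179,200), and the weight is at (212,224). There are two brass candidates: (179,227) on the deck and (186,276) on the bench. The one on the deck fits, being smaller and lying where the description puts it. I'll confirm this in a crop.

Run:
```python
from h import *
np.set_printoptions(precision=4,suppress=True)
a=np.load("top.npy"); d=np.load("top_d.npy")
P=pose("top")
# deck footprint: depth points with z 0.06..0.095
H=np.zeros((384,512,3))
for v in range(140,300):
  for u in range(110,290):
    if d[v,u]>0: H[v,u]=atd("top",u,v,d[v,u],P)
for u,v in [(168,181),(179,200),(179,227),(186,276),(212,224),(155,215),(195,190),(240,190)]: print(u,v,H[v,u])
m=((H[...,2]>.064)&(H[...,2]<.09)).astype(np.uint8)
n,l,s,_=cv2.connectedComponentsWithStats(m); k=1+np.argmax(s[1:,4]); pts=H[l==k][:,:2]
r=cv2.minAreaRect((pts*1000).astype(np.float32)); print("deck+housing rect mm",r)
# discs by colour
hsv=cv2.cvtColor(a,cv2.COLOR_RGB2HSV)
def blob(mask,z,name,lo=25):
  n,l,s,c=cv2.connectedComponentsWithStats(mask.astype(np.uint8))
  for i in range(1,n):
    x,y=c[i]
    if s[i,4]>lo and 130<x<275 and 150<y<290: print(name,c[i],s[i],atz("top",x,y,z,P), "diam mm",2*np.sqrt(s[i,4]/np.pi)/P[0]["fx"]*(0.932-z)*1000)
blob((hsv[...,0]>12)&(hsv[...,0]<30)&(hsv[...,1]>130),.082,"brass")
blob((hsv[...,2]<105)&(hsv[...,1]<90),.082,"dark")
blob((hsv[...,0]>100)&(hsv[...,0]<125)&(hsv[...,1]>110),.084,"blue",10)
save("crop.png",cv2.resize(a[150:295,120:275],None,fx=4.1,fy=4.1,interpolation=cv2.INTER_CUBIC))
```

```text
168 181 [0.5897 0.2327 0.0811]
179 200 [0.5465 0.2071 0.0828]
179 227 [0.4874 0.2061 0.0829]
186 276 [0.3815 0.2011 0.0147]
212 224 [0.4907 0.1324 0.1054]
155 215 [0.5157 0.2618 0.0713]
195 190 [0.5709 0.1744 0.0691]
240 190 [0.5821 0.0763 0.0038]
deck+housing rect mm ((552.0650024414062, 164.32449340820312), (170.43641662597656, 261.73321533203125), 10.264613151550293)
brass [178.8359 227.4453] [173 222  13  12 128] [0.4865 0.2066 0.082 ] diam mm 27.48397030977808
brass [185.4587 276.0642] [178 268  16  17 218] [0.383  0.1909 0.082 ] diam mm 35.86763426448505
dark [210.0545 205.6398] [ 137  158  124   92 1963] [0.5333 0.1392 0.082 ] diam mm 107.63032103897429
dark [167.4545 181.1234] [161 175  14  13 154] [0.5892 0.2337 0.082 ] diam mm 30.14635758655563
dark [179.1312 199.8187] [172 193  15  14 160] [0.5471 0.207  0.082 ] diam mm 30.72801295212487
blue [215.6491 173.9649] [209 158  11  27  57] [0.6034 0.1271 0.084 ] diam mm 18.297377163202714
blue [222.75   214.2031] [215 203  13  29  64] [0.5139 0.1114 0.084 ] diam mm 19.388374481667995
```

View pics/crop.png

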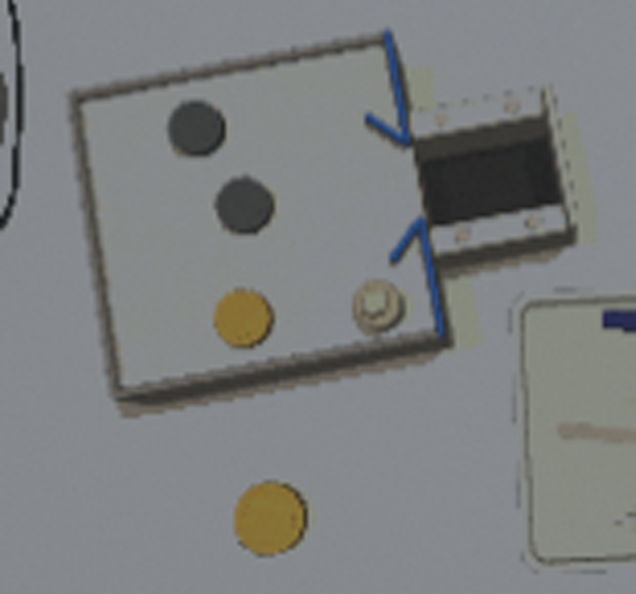

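The crop confirms it. The deck brass disc is about 28 mm across (30 expected) and the bench one about 36 mm, so the deck one is the standard. Next I refine the feeder frame, look at the fingers and check the obstacle heights.

```bash
cat >> h.py <<'E'
A=np.radians(10.3); YH=np.array([np.sin(A),-np.cos(A)]); XH=np.array([-np.cos(A),-np.sin(A)]); O=np.array([.560,.1147])
def toF(X): d=np.array(X)[:2]-O; return 1000*np.array([d@XH,d@YH])
def toW(f): return O+(f[0]*XH+f[1]*YH)/1000
E
python3 - <<'E'
from h import *
from scipy.spatial.transform import Rotation as Rt
np.set_printoptions(precision=4,suppress=True)
d=np.load("top_d.npy"); P=pose("top")
try: print("tcp_to_grasp",tcp_to_grasp)
except Exception as e: print(e)
o=get_obs(); R=Rt.from_euler("xyz",o["orientation"],degrees=True).as_matrix(); print(R)
for u,v in [(219.5,184.9),(222.9,204.1),(214.6,158.2),(227.6,232)]: print(toF(atz("top",u,v,.084,P)))
for c in [(138.3,173.5),(148.5,246.5)]: print("rear corner",toF(atz("top",*c,.078,P)))
for n,X in dict(std=[.4865,.2066],b=[.5471,.2070],a=[.5892,.2337],w=[.4907,.1324]).items(): print(n,toF(X))
v,u=np.mgrid[0:310:4,0:512:4]; best={}
for a,b in zip(u.ravel(),v.ravel()):
  if d[b,a]>0:
    X=atd("top",a,b,d[b,a],P); k=(int(X[0]//.08),int(X[1]//.08)); best[k]=max(best.get(k,0),X[2])
print("rows x .08.., cols y .72 -> -0.08")
for i in range(2,11): print(round(i*.08,2),[round(best.get((i,j),-1),2) for j in range(8,-2,-1)])
w,e=snapshot("wrist"); save("wrist.png",w)
E
```

```text
tcp_to_grasp 0.0188
[[-0.     -0.2288 -0.9735]
 [-0.0005 -0.9735  0.2288]
 [-1.      0.0005 -0.0001]]
[-19.0956  -0.4383]
[24.2435 -0.7355]
[-80.7436  -0.4308]
[85.8597 -1.7078]
rear corner [ -80.8254 -174.0158]
rear corner [  83.5212 -175.4683]
std [  55.8836 -103.561 ]
b [ -3.8113 -93.1191]
a [ -50.0069 -111.8613]
w [ 65.0184 -29.8058]
rows x .08.., cols y .72 -> -0.08
0.16 [-1, -1, -1, -1, -1, -1, -1, -1, -1, -1]
0.24 [np.float64(0.0), np.float64(0.0), np.float64(0.0), np.float64(0.0), np.float64(0.0), np.float64(0.0), np.float64(0.0), np.float64(0.0), np.float64(0.0), np.float64(0.0)]
0.32 [np.float64(0.0), np.float64(0.0), np.float64(0.0), np.float64(0.02), np.float64(0.01), np.float64(0.0), np.float64(0.02), np.float64(0.0), np.float64(0.02), np.float64(0.02)]
0.4 [np.float64(0.0), np.float64(0.04), np.float64(0.0), np.float64(0.26), np.float64(0.04), np.float64(0.08), np.float64(0.08), np.float64(0.08), np.float64(0.02), np.float64(0.01)]
0.48 [-1, np.float64(0.07), np.float64(0.02), np.float64(0.26), np.float64(0.04), np.float64(0.08), np.float64(0.08), np.float64(0.11), np.float64(0.08), np.float64(0.02)]
0.56 [np.float64(0.0), np.float64(0.08), np.float64(0.02), np.float64(0.23), np.float64(0.06), np.float64(0.08), np.float64(0.08), np.float64(0.08), np.float64(0.08), np.float64(0.0)]
0.64 [np.float64(0.0), np.float64(0.0), np.float64(0.0), np.float64(0.25), np.float64(0.24), np.float64(0.0), np.float64(0.0), np.float64(0.06), np.float64(0.08), np.float64(0.08)]
0.72 [np.float64(0.0), np.float64(0.0), np.float64(0.0), np.float64(0.45), np.float64(0.45), np.float64(0.45), np.float64(0.45), np.float64(0.45), np.float64(0.45), np.float64(0.45)]
0.8 [np.float64(0.0), np.float64(0.01), np.float64(0.01), np.float64(0.1), np.float64(0.17), np.float64(0.17), np.float64(0.0), np.float64(0.19), np.float64(0.0), np.float64(0.0)]
```

View pics/wrist.png

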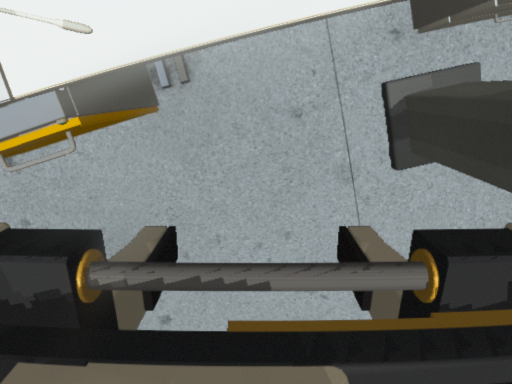

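```bash
sed -i 's/O=np.array.*/O=np.array([.558,.1143])/' h.py
cat > w.py <<'E'
from h import *
from scipy.spatial.transform import Rotation as Rt
o=get_obs(); R=Rt.from_euler("xyz",o["orientation"],degrees=True).as_matrix()
h=np.degrees(np.arctan2(-R[1,2],-R[0,2]))+79.7
print("t %.2f"%o["clock"],"F",toF(o["tool_pos"]).round(1),"z %.1f"%(o["tool_pos"][2]*1000),"head %.1f"%((h+180)%360-180),"open %.1f"%(o["opening"]*1000),"f",np.round(o["force"],1),"j",np.round(o["joint_pos"]))
E
python3 -m pendant '[{"claw":0,"linear":[-10,16.6,-20.7],"twist":0},{"claw":0,"linear":[-10,16.6,-20.7],"twist":0},{"claw":0,"linear":[-10,16.6,-20.7],"twist":0},{"claw":0,"linear":[-10,16.6,-20.7],"twist":0},{"claw":0,"linear":[-10,16.6,-20.7],"twist":0},{"claw":0,"linear":[-10,16.6,-20.7],"twist":0},{"claw":0,"linear":[-10,16.6,-20.7],"twist":0},{"claw":0,"linear":[-10,16.6,-20.7],"twist":0},{"claw":0,"linear":[-10,16.6,-20.7],"twist":0},{"claw":0,"linear":[-10,16.6,-20.7],"twist":0}]'
python3 w.py
python3 -m pendant '[{"claw":0,"linear":[0,16.6,-20.7],"twist":0},{"claw":0,"linear":[0,16.6,-20.7],"twist":0},{"claw":0,"linear":[0,16.6,-20.7],"twist":0},{"claw":0,"linear":[0,16.6,-20.7],"twist":0},{"claw":0,"linear":[0,16.6,-20.7],"twist":0},{"claw":0,"linear":[0,16.6,-20.7],"twist":0.115},{"claw":0,"linear":[0,0,0],"twist":0.115},{"claw":0,"linear":[0,0,0],"twist":0.115},{"claw":0,"linear":[0,0,0],"twist":0.115},{"claw":0,"linear":[0,0,0],"twist":0.115}]'
python3 w.py
```

```text
clock: 1.18
tool_pos: [0.3186, 0.4469, 0.3067]
orientation: [-94.6, 90.0, 72.2]
force: [1.1, -0.1, -0.6]
opening: 0.0267
t 1.18 F [ 176.1 -370.1] z 306.7 head 66.5 open 26.7 f [ 1.1 -0.1 -0.6] j [ 75.   6.  -6.   0. -79.   2.]
clock: 2.02
tool_pos: [0.4162, 0.3224, 0.3061]
orientation: [-58.7, 90.0, 74.7]
force: [0.0, 0.6, 0.6]
opening: 0.0001
t 2.02 F [ 102.3 -230.1] z 306.1 head 33.2 open 0.1 f [0.  0.6 0.6] j [ 59.   3.  -8.  -0. -78. -16.]
```

```bash
python3 -m pendant '[{"claw":0,"linear":[0,0,0],"twist":0.108},{"claw":0,"linear":[20,0,-21],"twist":0},{"claw":0,"linear":[20,0,-21],"twist":0},{"claw":0,"linear":[20,0,-21],"twist":0},{"claw":0,"linear":[20,-1.6,-21],"twist":0},{"claw":0,"linear":[20,0,-21],"twist":0},{"claw":0,"linear":[30,0,0],"twist":0},{"claw":0,"linear":[30,0,0],"twist":0},{"claw":0,"linear":[20,0,0],"twist":0},{"claw":0,"linear":[10,0,0],"twist":0}]'
python3 w.py
python3 - <<'E'
from h import *
a,d=snapshot("top"); save("t2.png",cv2.resize(a[140:270,120:275],None,fx=4.5,fy=4.5,interpolation=cv2.INTER_CUBIC))
w,e=snapshot("wrist"); save("w2.png",w)
E
```

```text
clock: 2.85
tool_pos: [0.4802, 0.2392, 0.1132]
orientation: [90.8, 89.8, -141.6]
force: [-1.4, -0.4, 0.2]
opening: 0.0002
t 2.85 F [  54.2 -136.8] z 113.2 head 27.3 open 0.2 f [-1.4 -0.4  0.2] j [ 47.  12. -24.  -0. -54. -10.]
```

View pics/w2.png

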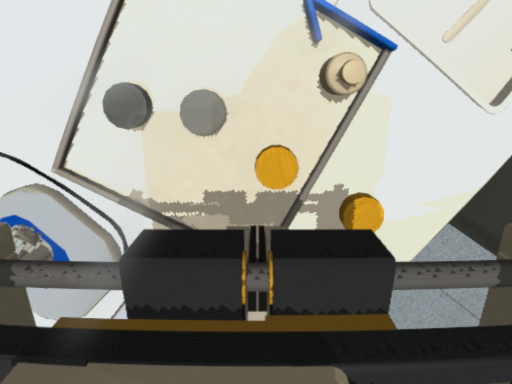

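The wrist view shows dark discs at (126,105) and (203,112), the standard at (277,167), the weight at (345,73) and the bench brass at (361,214). I'll use it as a second measurement.

Run:
```python
from h import *
P=pose("wrist")
for n,u,v,z in [("a",126,105,.082),("b",203,112,.082),("std",277,167,.082),("w",350,70,.106),("rearleft corner",57,168,.078),("right wing tip",318,38,.084),("gap R",309,2,.084),("fence right end",394,47,.084)]:
  print(n,toF(atz("wrist",u,v,z,P)).round(1))
a=[.4865,.2066];print("top std",toF(a))
```

```text
a [ -53.9 -112.6]
b [ -7.5 -94. ]
std [  52. -104.]
w [ 57.9 -32.8]
rearleft corner [ -84.3 -176. ]
right wing tip [ 35.8 -21.8]
gap R [21.  -6.8]
fence right end [79.7 -3.8]
top std [  53.84433576 -103.59694738]
```

```bash
python3 -m pendant '[{"claw":0,"linear":[13,-2,0],"twist":0},{"claw":0,"linear":[13,0,0],"twist":0},{"claw":0,"linear":[12,0,0],"twist":0},{"claw":0,"linear":[0,0,0],"twist":0},{"claw":0,"linear":[0,0,-6],"twist":0},{"claw":0,"linear":[0,0,-6],"twist":0},{"claw":0,"linear":[0,0,-6],"twist":0},{"claw":0,"linear":[0,0,-6],"twist":0},{"claw":0,"linear":[0,0,-6],"twist":0},{"claw":0,"linear":[0,0,-4],"twist":0}]'
python3 w.py
python3 - <<'E'
from h import *
P=pose("wrist"); w,e=snapshot("wrist"); save("w3.png",w); h=cv2.cvtColor(w,cv2.COLOR_RGB2HSV)
def blobs(m,n):
  k,l,s,c=cv2.connectedComponentsWithStats(m.astype(np.uint8))
  for i in range(1,k):
    if s[i,4]>300: print(n,c[i].round(),s[i],toF(atz("wrist",*c[i],.082,P)).round(1))
blobs((h[...,0]>12)&(h[...,0]<28)&(h[...,1]>190)&(h[...,2]>100),"brass")
E
```

```text
clock: 3.78
tool_pos: [0.5045, 0.2142, 0.0784]
orientation: [-91.2, 90.0, 36.5]
force: [-0.7, 1.0, -0.4]
opening: 0.0006
t 3.78 F [  34.8 -107.9] z 78.4 head 27.3 open 0.6 f [-0.7  1.  -0.4] j [ 43.  16. -25.   0. -49.  -6.]
brass [288. 222.] [267 215  41  14 377] [ 48.7 -94.3]
```

View pics/w3.png

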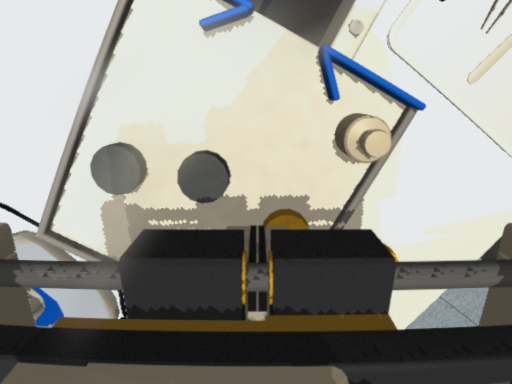

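```bash
python3 -m pendant '[{"claw":0,"linear":[0,0,6],"twist":0},{"claw":0,"linear":[-15,0,5],"twist":0},{"claw":10,"linear":[-15,0,2],"twist":0},{"claw":10,"linear":[-5,10,0],"twist":-0.086},{"claw":10,"linear":[0,9,0],"twist":-0.086},{"claw":10,"linear":[0,9,0],"twist":-0.086},{"claw":10,"linear":[0,0,0],"twist":0},{"claw":10,"linear":[0,0,0],"twist":0},{"claw":10,"linear":[0,0,0],"twist":0},{"claw":10,"linear":[0,0,0],"twist":0}]'
python3 w.py
cat > meas.py <<'E'
from h import *
# disc centres in wrist view: warp the plane z=.082 to a feeder map (2 px/mm), then find discs there
P=pose("wrist"); w,e=snapshot("wrist"); cv2.imwrite("pics/last.png",cv2.cvtColor(w,cv2.COLOR_RGB2BGR))
xs=np.arange(-90,90.1,.5); ys=np.arange(85,-185.1,-.5)
M=np.array([[proj("wrist",[*toW((x,y)),.082],P) for x in xs] for y in ys],np.float32)
m=cv2.remap(w,M[...,0],M[...,1],cv2.INTER_LINEAR,borderValue=(255,0,255)); save("map.png",m)
h=cv2.cvtColor(m,cv2.COLOR_RGB2HSV)
for n,k in [("brass",(h[...,0]>12)&(h[...,0]<28)&(h[...,1]>180)&(h[...,2]>90)),("dark",(h[...,2]<120)&(h[...,1]<70)),("blue",(h[...,0]>100)&(h[...,0]<125)&(h[...,1]>130))]:
  k=cv2.morphologyEx(k.astype(np.uint8),cv2.MORPH_OPEN,np.ones((7,7)))
  c,_=cv2.findContours(k,cv2.RETR_EXTERNAL,cv2.CHAIN_APPROX_NONE)
  for q in c:
    a=cv2.contourArea(q)/4
    if a>150:
      (x,y),r=cv2.minEnclosingCircle(q); b=cv2.boundingRect(q)
      print(n,"F (%.1f,%.1f) r %.1f area %.0f"%(x/2-90,85-y/2,r/2,a),"x %.1f..%.1f y %.1f..%.1f"%(b[0]/2-90,(b[0]+b[2])/2-90,85-(b[1]+b[3])/2,85-b[1]/2))
E
python3 meas.py
```

```text
clock: 4.67
tool_pos: [0.4756, 0.2068, 0.1129]
orientation: [-172.1, 90.0, -29.8]
force: [0.7, 0.5, -0.6]
opening: 0.01
t 4.67 F [  64.6 -105.8] z 112.9 head 42.0 open 10.0 f [ 0.7  0.5 -0.6] j [ 45.  11. -26.   0. -53.   7.]
brass F (51.9,-103.1) r 15.0 area 623 x 38.5..66.5 y -117.5..-89.0
dark F (-50.6,-111.4) r 15.6 area 477 x -61.5..-36.0 y -126.0..-96.5
dark F (41.0,-135.8) r 69.4 area 3771 x -18.5..90.5 y -185.5..-78.0
dark F (3.5,14.0) r 24.8 area 688 x -14.5..22.0 y -3.5..31.0
blue F (55.5,-3.0) r 25.5 area 220 x 30.0..81.5 y -6.5..-1.5
blue F (70.0,66.5) r 18.7 area 254 x 62.5..77.0 y 48.5..84.0
```

The disc hasn't moved. It still reads (52,-103), so the tips are narrower than I assumed and passed to its left. I'll look at the tips from the side.

Run:
```python
from h import *
a,d=snapshot("side"); o=get_obs(); p=proj("side",o["tool_pos"]); print(p)
x,y=p.astype(int); save("s4.png",cv2.resize(a[y-75:y+55,x-80:x+80],None,fx=4.8,fy=4.5,interpolation=cv2.INTER_CUBIC))
R,t=pose("side")[1:]; D=(R@o["tool_pos"]+t)[2]; print("px/mm",497/D/1000)
```

```text
[163.16033491 166.41860752]
px/mm 0.5311918219366923
```

View pics/s4.png

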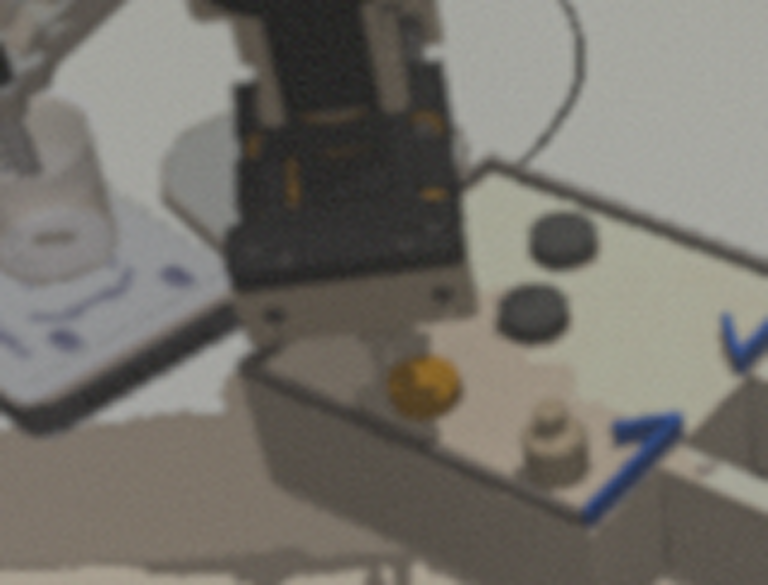

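The tips are narrow: a few mm thick each, about 24 mm over both at 10 mm opening. That gives a compact V-notch pusher that fits behind the standard at about 20° heading.

```bash
python3 -m pendant '[{"claw":8,"linear":[0,-9,9],"twist":0},{"claw":8,"linear":[0,-9.2,8.5],"twist":0},{"claw":8,"linear":[0,0,0],"twist":0.096},{"claw":8,"linear":[0,0,0],"twist":0.096},{"claw":8,"linear":[0,0,0],"twist":0.096},{"claw":8,"linear":[0,0,0],"twist":0.096},{"claw":8,"linear":[9,0,0],"twist":0},{"claw":8,"linear":[9,0,0],"twist":0},{"claw":8,"linear":[0,0,0],"twist":0},{"claw":8,"linear":[0,0,0],"twist":0}]'
python3 w.py
python3 meas.py
```

```text
clock: 5.6
tool_pos: [0.4719, 0.2312, 0.0938]
orientation: [105.3, 89.9, -134.1]
force: [-0.6, 0.2, -0.0]
opening: 0.0077
t 5.60 F [  63.8 -130.4] z 93.8 head 20.3 open 7.7 f [-0.6  0.2 -0. ] j [ 48.  13. -27.  -0. -51. -17.]
brass F (52.7,-103.3) r 14.7 area 618 x 39.0..67.0 y -118.0..-89.0
dark F (33.4,-148.8) r 63.7 area 3751 x -19.5..90.5 y -185.5..-106.0
dark F (-50.4,-111.5) r 16.7 area 721 x -66.0..-34.0 y -126.5..-96.5
dark F (-52.0,-108.5) r 68.6 area 616 x -79.0..-24.5 y -172.0..-45.0
```

```bash
python3 -m pendant '[{"claw":8,"linear":[9,-1,0],"twist":0},{"claw":8,"linear":[9,0,0],"twist":0},{"claw":8,"linear":[0,0,0],"twist":0},{"claw":8,"linear":[0,0,-5],"twist":0},{"claw":8,"linear":[0,-0.6,-5],"twist":0},{"claw":8,"linear":[0,-0.6,-5],"twist":0},{"claw":8,"linear":[0,-0.6,-5],"twist":0},{"claw":8,"linear":[0,-0.6,-5],"twist":0},{"claw":8,"linear":[0,-0.6,-5],"twist":0},{"claw":8,"linear":[0,-0.6,-5],"twist":0}]'
python3 w.py; python3 meas.py
```

```text
clock: 6.48
tool_pos: [0.4946, 0.2031, 0.0771]
orientation: [-78.6, 90.0, 41.8]
force: [0.4, 0.0, -0.2]
opening: 0.0081
t 6.48 F [ 46.5 -98.7] z 77.1 head 20.1 open 8.1 f [ 0.4  0.  -0.2] j [ 43.  14. -27.   0. -49. -13.]
brass F (50.7,-103.8) r 14.0 area 217 x 41.5..57.0 y -117.5..-90.5
dark F (58.5,-173.0) r 33.7 area 802 x 27.0..90.5 y -185.5..-161.0
dark F (-51.0,-109.5) r 17.0 area 746 x -66.5..-35.0 y -126.0..-94.0
dark F (-5.7,-92.1) r 16.1 area 663 x -19.5..9.0 y -108.0..-76.5
dark F (0.0,-133.2) r 103.8 area 8951 x -90.0..90.5 y -185.5..-71.0
dark F (-0.2,10.8) r 25.2 area 736 x -23.0..23.0 y -2.5..21.5
```

View pics/last.png

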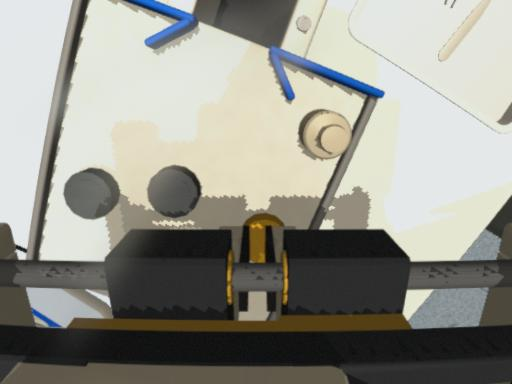

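Run:
```python
from h import *
a,d=snapshot("side"); h=cv2.cvtColor(a,cv2.COLOR_RGB2HSV); P=pose("side"); o=get_obs(); p=proj("side",o["tool_pos"]); print("tcp px",p)
k=((h[...,0]>10)&(h[...,0]<28)&(h[...,1]>150)&(h[...,2]>60)).astype(np.uint8)
n,l,s,c=cv2.connectedComponentsWithStats(k)
for i in range(1,n):
  if s[i,4]>20: print(c[i],s[i],toF(atz("side",*c[i],.079,P)), atd("side",*c[i],d[int(c[i][1]),int(c[i][0])],P))
x,y=p.astype(int); save("s5.png",cv2.resize(a[y-45:y+35,x-45:x+55],None,fx=8,fy=7.5,interpolation=cv2.INTER_CUBIC))
```

```text
tcp px [174.7917094 175.4494282]
[135.1959799  232.31155779] [127 224  19  17 199] [195.51481524 -69.01385979] [0.37702227 0.19649422 0.01658442]
[  8.93708609 265.16556291] [  0 245  23  38 302] [ 354.94962543 -202.34830774] [ 0.26402329  1.01029308 -0.72922186]
```

View pics/s5.png

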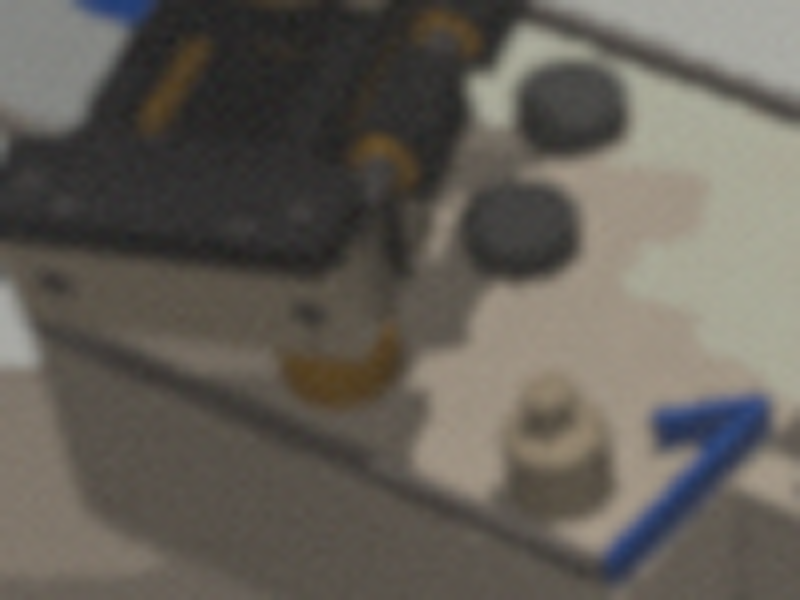

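```bash
python3 -m pendant '[{"claw":8,"linear":[0,1,10],"twist":0},{"claw":8,"linear":[0,1,10],"twist":0},{"claw":8,"linear":[0,1,10],"twist":0},{"claw":8,"linear":[0,0,4],"twist":0},{"claw":8,"linear":[1,0,0],"twist":0},{"claw":8,"linear":[1,0,0],"twist":0},{"claw":8,"linear":[1,0,0],"twist":0},{"claw":8,"linear":[1,0,0],"twist":0},{"claw":8,"linear":[0,0,0],"twist":0},{"claw":8,"linear":[0,0,0],"twist":0}]'
python3 w.py; python3 meas.py | grep brass
```

```text
clock: 7.42
tool_pos: [0.4744, 0.2311, 0.0728]
orientation: [106.7, 90.0, -132.9]
force: [0.4, 0.1, 0.1]
opening: 0.0079
t 7.42 F [  61.3 -129.9] z 72.8 head 20.1 open 7.9 f [0.4 0.1 0.1] j [ 47.  14. -28.  -0. -48. -17.]
brass F (52.5,-103.2) r 14.9 area 628 x 39.0..67.0 y -118.0..-88.5
```

```bash
python3 -m pendant '[{"claw":8,"linear":[1,0,0],"twist":0},{"claw":8,"linear":[1,0,0],"twist":0},{"claw":8,"linear":[1,0,0],"twist":0},{"claw":8,"linear":[1,0,0],"twist":0},{"claw":8,"linear":[0,0,0],"twist":0},{"claw":8,"linear":[0,0,0],"twist":0},{"claw":8,"linear":[0,0,0],"twist":0},{"claw":8,"linear":[0,0,0],"twist":0},{"claw":8,"linear":[0,0,0],"twist":0},{"claw":8,"linear":[0,0,0],"twist":0}]'
python3 w.py
```

```text
clock: 8.3
tool_pos: [0.4744, 0.2314, 0.069]
orientation: [-90.1, 90.0, 30.3]
force: [-0.5, 0.3, 0.0]
opening: 0.0078
t 8.30 F [  61.3 -130.2] z 69.0 head 20.1 open 7.8 f [-0.5  0.3  0. ] j [ 47.  14. -28.   0. -47. -17.]
```

```bash
python3 -m pendant '[{"claw":8,"linear":[0.5,0,0],"twist":0},{"claw":8,"linear":[0.5,0,0],"twist":0},{"claw":8,"linear":[0.5,0,0],"twist":0},{"claw":8,"linear":[0.5,0,0],"twist":0},{"claw":8,"linear":[0.5,0,0],"twist":0},{"claw":8,"linear":[0.5,0,0],"twist":0},{"claw":8,"linear":[0,0,0],"twist":0},{"claw":8,"linear":[0,0,0],"twist":0},{"claw":8,"linear":[0,0,0],"twist":0},{"claw":8,"linear":[0,0,0],"twist":0}]'
python3 w.py
```

```text
clock: 9.13
tool_pos: [0.4744, 0.2314, 0.066]
orientation: [-74.4, 90.0, 46.0]
force: [0.0, -0.6, -0.0]
opening: 0.008
t 9.13 F [  61.3 -130.2] z 66.0 head 20.1 open 8.0 f [ 0.  -0.6 -0. ] j [ 47.  15. -28.   0. -47. -17.]
```

```bash
python3 -m pendant '[{"claw":8,"linear":[0.5,0,0],"twist":0},{"claw":8,"linear":[0.5,0,0],"twist":0},{"claw":8,"linear":[0.5,0,0],"twist":0},{"claw":8,"linear":[0.5,0,0],"twist":0},{"claw":8,"linear":[0.5,0,0],"twist":0},{"claw":8,"linear":[0.5,0,0],"twist":0},{"claw":8,"linear":[0,0,0],"twist":0},{"claw":8,"linear":[0,0,0],"twist":0},{"claw":8,"linear":[0,0,0],"twist":0},{"claw":8,"linear":[0,0,0],"twist":0}]'
python3 w.py
python3 - <<'E'
from h import *
# wrist depth: what heights does the wrist camera report for deck / rim, and side depth near tip
P=pose("wrist"); w,d=snapshot("wrist")
for f,z in [((20,-80),.07),((-30,-70),.07),((52.5,-103),.082),((-6,-93),.082)]:
  u,v=proj("wrist",[*toW(f),z],P).astype(int); print(f,(u,v),atd("wrist",u,v,d[v,u],P).round(4))
E
```

```text
clock: 9.97
tool_pos: [0.4744, 0.2314, 0.063]
orientation: [-75.2, 90.0, 45.2]
force: [0.3, -0.4, 0.2]
opening: 0.0082
t 9.97 F [  61.3 -130.2] z 63.0 head 20.1 open 8.2 f [ 0.3 -0.4  0.2] j [ 47.  15. -28.   0. -47. -17.]
(20, -80) (np.int64(215), np.int64(125)) [0.5247 0.1895 0.0677]
(-30, -70) (np.int64(129), np.int64(74)) [0.5759 0.1889 0.0679]
(52.5, -103) (np.int64(258), np.int64(192)) [0.4879 0.2066 0.0806]
(-6, -93) (np.int64(154), np.int64(135)) [0.548  0.2073 0.0807]
```

```bash
python3 -m pendant '[{"claw":8,"linear":[0.6,0,0],"twist":0},{"claw":8,"linear":[0.6,0,0],"twist":0},{"claw":8,"linear":[0.6,0,0],"twist":0},{"claw":8,"linear":[0.6,0,0],"twist":0},{"claw":8,"linear":[0.6,0,0],"twist":0},{"claw":8,"linear":[0.6,0,0],"twist":0},{"claw":8,"linear":[0.4,0,0],"twist":0},{"claw":8,"linear":[0,0,0],"twist":0},{"claw":8,"linear":[0,0,0],"twist":0},{"claw":8,"linear":[0,0,0],"twist":0}]'
python3 w.py
python3 - <<'E'
from h import *
a,d=snapshot("side"); o=get_obs(); p=proj("side",o["tool_pos"]); print(p, proj("side",[*o["tool_pos"][:2],.07]))
x,y=p.astype(int); save("s6.png",cv2.resize(a[y-50:y+25,x-45:x+55],None,fx=8,fy=8,interpolation=cv2.INTER_CUBIC))
E
```

```text
clock: 10.85
tool_pos: [0.4744, 0.2314, 0.059]
orientation: [-98.8, 90.0, 21.6]
force: [-0.2, -0.2, -0.3]
opening: 0.0079
t 10.85 F [  61.3 -130.2] z 59.0 head 20.1 open 7.9 f [-0.2 -0.2 -0.3] j [ 47.  15. -29.   0. -46. -17.]
[158.78001714 180.76595958] [157.86217682 176.81742884]
```

View pics/s6.png

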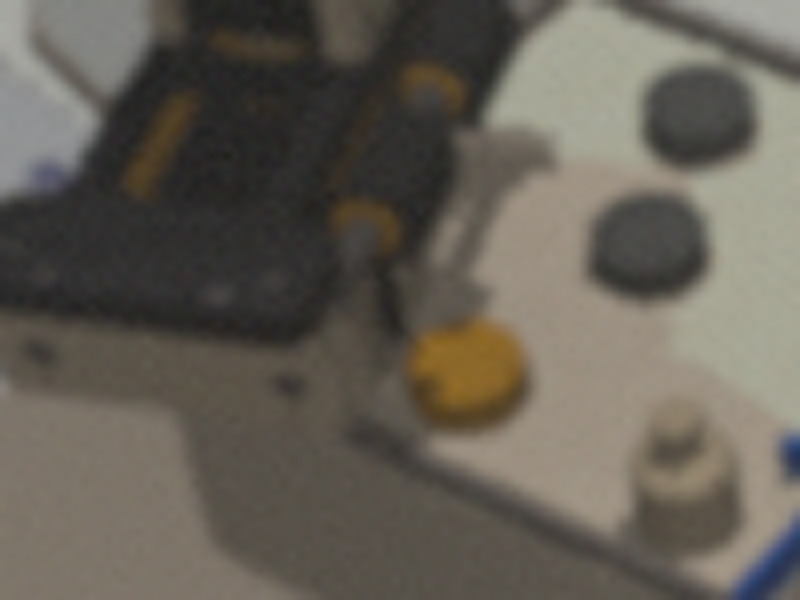

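```bash
python3 -m pendant '[{"claw":8,"linear":[0,0,-4],"twist":0},{"claw":8,"linear":[0,0,-4],"twist":0},{"claw":8,"linear":[0,0,-4],"twist":0},{"claw":8,"linear":[0,-0.5,-4],"twist":0},{"claw":8,"linear":[0,-0.5,-4],"twist":0},{"claw":8,"linear":[0,0,0],"twist":0},{"claw":8,"linear":[0,0,0],"twist":0},{"claw":8,"linear":[0,0,0],"twist":0},{"claw":8,"linear":[0,0,0],"twist":0},{"claw":8,"linear":[0,0,0],"twist":0}]'
python3 w.py;  python3 meas.py | grep brass
```

```text
clock: 11.73
tool_pos: [0.4853, 0.2148, 0.059]
orientation: [-66.3, 90.0, 54.1]
force: [-0.1, 0.4, -0.0]
opening: 0.008
t 11.73 F [  53.5 -111.9] z 59.0 head 20.1 open 8.0 f [-0.1  0.4 -0. ] j [ 45.  15. -28.  -0. -46. -15.]
brass F (45.1,-86.3) r 15.0 area 634 x 31.0..59.0 y -101.5..-72.0
```

Contact is established at commanded z=59; the real tips sit at least 11 mm above the reported TCP. The standard moved to (45,-86), seated in the notch, with the TCP 27 mm behind its centre. I'll keep pushing, then re-head to 42°.

```bash
python3 -m pendant '[{"claw":8,"linear":[0.5,-0.9,-4.9],"twist":0},{"claw":8,"linear":[0.5,-0.9,-4.9],"twist":0},{"claw":8,"linear":[0.5,-0.9,-4.9],"twist":0},{"claw":8,"linear":[0,-0.9,-4.9],"twist":0},{"claw":8,"linear":[0,0,0],"twist":0},{"claw":8,"linear":[0,0,5],"twist":0},{"claw":8,"linear":[0,5,-1],"twist":0},{"claw":8,"linear":[0,5,-1],"twist":-0.12},{"claw":8,"linear":[0,0,0],"twist":-0.12},{"claw":8,"linear":[0,0,0],"twist":-0.12}]'
python3 w.py;  python3 meas.py | grep -E "brass|blue"
```

```text
clock: 12.62
tool_pos: [0.4876, 0.1969, 0.0575]
orientation: [47.9, 90.0, -170.7]
force: [-0.5, 0.3, 0.5]
opening: 0.0079
t 12.62 F [ 54.5 -93.9] z 57.5 head 41.1 open 7.9 f [-0.5  0.3  0.5] j [ 43.  15. -29.  -0. -46.   8.]
brass F (33.8,-69.8) r 14.9 area 630 x 20.0..48.5 y -84.5..-55.5
blue F (49.2,-3.8) r 30.8 area 387 x 18.5..80.5 y -22.5..-1.0
blue F (59.5,58.2) r 14.3 area 186 x 55.0..67.0 y 44.0..72.0
```

```bash
python3 -m pendant '[{"claw":8,"linear":[0,-0.2,-5],"twist":0},{"claw":8,"linear":[0,-0.2,-5],"twist":0},{"claw":8,"linear":[0,-0.2,-5],"twist":0},{"claw":8,"linear":[0,-0.2,-5],"twist":0},{"claw":8,"linear":[0,-0.2,-5],"twist":0},{"claw":8,"linear":[0,-0.2,-5],"twist":0},{"claw":8,"linear":[0,-0.2,-5],"twist":0},{"claw":8,"linear":[0,-0.2,-5],"twist":0},{"claw":8,"linear":[0,-0.2,-5],"twist":0},{"claw":8,"linear":[0,0,0],"twist":0}]'
python3 w.py;  python3 meas.py | grep -E "brass|blue"
```

```text
clock: 13.5
tool_pos: [0.5251, 0.1697, 0.0574]
orientation: [155.2, 90.0, -63.8]
force: [-0.3, -0.2, 0.3]
opening: 0.008
t 13.50 F [ 22.5 -60.4] z 57.4 head 40.7 open 8.0 f [-0.3 -0.2  0.3] j [ 38.  17. -26.   0. -47.  13.]
brass F (6.0,-40.5) r 15.2 area 636 x -8.0..20.5 y -55.0..-26.0
blue F (39.0,-2.8) r 22.6 area 245 x 16.5..62.0 y -21.0..-1.0
blue F (50.8,70.5) r 15.8 area 216 x 44.0..58.0 y 55.5..85.0
```

```bash
python3 -m pendant '[{"claw":8,"linear":[0,0,4],"twist":0},{"claw":8,"linear":[0,-6.7,0],"twist":0},{"claw":8,"linear":[0,-6.8,-3],"twist":0.12},{"claw":8,"linear":[0,0,0],"twist":0.12},{"claw":8,"linear":[0,0,0],"twist":0.12},{"claw":8,"linear":[0,0,0],"twist":0.12},{"claw":8,"linear":[0,0,-5],"twist":0},{"claw":8,"linear":[0,0,-5],"twist":0},{"claw":8,"linear":[0,0,-5],"twist":0},{"claw":8,"linear":[0,0,0],"twist":0}]'
python3 w.py;  python3 meas.py | grep -E "brass|blue|dark"
```

```text
clock: 14.38
tool_pos: [0.5384, 0.1668, 0.0575]
orientation: [137.0, 90.0, -109.3]
force: [-0.1, 0.2, 0.3]
opening: 0.0079
t 14.38 F [  9.9 -55.2] z 57.5 head 13.4 open 7.9 f [-0.1  0.2  0.3] j [ 37.  18. -24.   0. -47. -13.]
brass F (4.4,-29.8) r 15.0 area 633 x -9.5..18.5 y -45.0..-15.5
dark F (0.0,-137.5) r 100.2 area 7525 x -90.0..90.5 y -182.0..-93.5
dark F (0.0,-73.8) r 95.6 area 8499 x -90.0..90.5 y -120.0..-30.0
dark F (1.5,36.0) r 36.5 area 2466 x -24.5..20.5 y 4.0..67.5
blue F (48.8,-1.8) r 30.8 area 261 x 18.0..80.0 y -6.5..0.5
```

```bash
python3 -m pendant '[{"claw":8,"linear":[0,0.3,-5],"twist":0},{"claw":8,"linear":[0,0.3,-5],"twist":0},{"claw":8,"linear":[0,0.3,-5],"twist":0},{"claw":8,"linear":[0,0.3,-5],"twist":0},{"claw":8,"linear":[0,0.3,-5],"twist":0},{"claw":8,"linear":[0,0.3,-5],"twist":0},{"claw":8,"linear":[0,0.3,-5],"twist":0},{"claw":8,"linear":[0,0.3,-5],"twist":0},{"claw":8,"linear":[0,0,0],"twist":0},{"claw":8,"linear":[0,0,8],"twist":0}]'
python3 w.py;  python3 meas.py | grep -E "brass|blue|dark"
```

```text
clock: 15.27
tool_pos: [0.5501, 0.1366, 0.0579]
orientation: [-105.5, 89.9, 8.0]
force: [0.3, -0.3, 0.2]
opening: 0.0083
t 15.27 F [  3.8 -23.4] z 57.9 head 13.2 open 8.3 f [ 0.3 -0.3  0.2] j [ 34.  18. -24.   0. -47. -10.]
brass F (-4.3,37.5) r 10.5 area 322 x -14.0..6.0 y 27.0..47.5
dark F (0.0,-104.5) r 100.0 area 7532 x -90.0..90.5 y -148.5..-61.0
dark F (0.0,-43.2) r 94.8 area 8879 x -90.0..90.5 y -88.0..0.5
dark F (-2.6,42.2) r 39.1 area 2503 x -25.5..20.5 y 9.5..74.0
blue F (38.0,1.2) r 20.6 area 252 x 17.5..59.0 y -7.0..3.0
blue F (-33.7,-6.1) r 14.1 area 230 x -46.5..-22.0 y -19.0..3.0
```

The standard is in the slot: it reads small and low at (-4,37). The wrist view puts the gate centre at x≈-2. Next is sample b.

```bash
python3 -m pendant '[{"claw":8,"linear":[0,0,10],"twist":0},{"claw":8,"linear":[-15,0,4],"twist":0},{"claw":8,"linear":[-15,-5,14],"twist":0},{"claw":8,"linear":[0,-5,14],"twist":0},{"claw":8,"linear":[0,-5,14],"twist":0},{"claw":8,"linear":[0,-6,14],"twist":0},{"claw":8,"linear":[0,-6,14],"twist":0},{"claw":8,"linear":[0,-5,14],"twist":0.115},{"claw":8,"linear":[0,0,0],"twist":0.115},{"claw":8,"linear":[0,0,0],"twist":0}]'
python3 w.py;  python3 meas.py | grep -E "brass|blue|dark"
```

```text
clock: 16.15
tool_pos: [0.5382, 0.2413, 0.0864]
orientation: [117.2, 89.9, -142.7]
force: [-0.3, 0.4, -0.4]
opening: 0.0078
t 16.15 F [  -3.2 -128.5] z 86.4 head -0.1 open 7.8 f [-0.3  0.4 -0.4] j [ 43.  19. -19.  -0. -52. -33.]
dark F (0.0,-159.8) r 93.5 area 9042 x -90.0..90.5 y -185.5..-113.0
dark F (-52.2,-111.2) r 16.4 area 713 x -67.0..-36.5 y -127.0..-96.0
dark F (-12.7,-94.8) r 15.4 area 659 x -26.5..2.0 y -110.5..-80.0
blue F (-60.0,-4.2) r 22.6 area 158 x -82.5..-37.0 y -7.0..-2.0
```

```bash
python3 -m pendant '[{"claw":8,"linear":[0,-14,0],"twist":0.07},{"claw":8,"linear":[10,0,0],"twist":0.07},{"claw":8,"linear":[10,0,0],"twist":0},{"claw":8,"linear":[9,0,0],"twist":0},{"claw":8,"linear":[0,0,0],"twist":0},{"claw":8,"linear":[0,0,-5],"twist":0},{"claw":8,"linear":[0,0,-5],"twist":0},{"claw":8,"linear":[0,0,-5],"twist":0},{"claw":8,"linear":[0,0,-5],"twist":0},{"claw":8,"linear":[0,0,0],"twist":0}]'
python3 w.py;  python3 meas.py | grep -E "brass|blue|dark"
```

```text
clock: 17.03
tool_pos: [0.5535, 0.2214, 0.059]
orientation: [-52.3, 90.0, 40.0]
force: [-0.6, 0.5, -0.4]
opening: 0.0079
t 17.03 F [ -14.7 -106.2] z 59.0 head -8.0 open 7.9 f [-0.6  0.5 -0.4] j [ 41.  21. -20.   0. -49. -38.]
dark F (0.0,-169.2) r 91.4 area 3453 x -90.0..90.5 y -185.5..-153.5
dark F (2.5,-110.0) r 98.4 area 10060 x -90.0..90.5 y -174.5..-43.5
dark F (-14.5,5.5) r 12.8 area 227 x -24.5..-4.0 y -3.0..13.5
```

```bash
cat > md.py <<'E'
from h import *
P=pose("wrist"); w,d=snapshot("wrist"); cv2.imwrite("pics/last.png",cv2.cvtColor(w,cv2.COLOR_RGB2BGR)); p,R,t=P
vv,uu=np.mgrid[0:384,0:512]; g=d>0
xy=cv2.undistortPoints(np.stack([uu[g],vv[g]],1).astype(np.float64)[:,None],np.array([[p["fx"],0,p["cx"]],[0,p["fy"],p["cy"]],[0,0,1]]),np.array([p["k1"],0,0,0]))[:,0]
X=(np.c_[xy,np.ones(len(xy))]*d[g][:,None]-t)@R
D=X[:,:2]-O; F=1000*np.c_[D@XH,D@YH]; z=1000*X[:,2]
for lo,hi,s,n in [(75.5,84,(-78,78,-172,-26),"disc"),(10,30,(-25,25,0,75),"in slot")]:
  k=(z>lo)&(z<hi)&(F[:,0]>s[0])&(F[:,0]<s[1])&(F[:,1]>s[2])&(F[:,1]<s[3])
  im=np.zeros((280,180),np.uint8); q=np.round(F[k]+[90,185]).astype(int); im[q[:,1],q[:,0]]=1
  im=cv2.morphologyEx(im,cv2.MORPH_CLOSE,np.ones((3,3)))
  c,_=cv2.findContours(im,cv2.RETR_EXTERNAL,cv2.CHAIN_APPROX_NONE)
  for i in c:
    if cv2.contourArea(i)>100: (x,y),r=cv2.minEnclosingCircle(i); b=cv2.boundingRect(i); print(n,"F (%.1f,%.1f) r %.1f"%(x-90,y-185,r),"x",b[0]-90,b[0]+b[2]-90,"y",b[1]-185,b[1]+b[3]-185)
E
python3 md.py
```

```text
disc F (-11.9,-87.4) r 20.8 x -32 7 y -98 -66
in slot F (-1.5,27.0) r 14.6 x -16 14 y 16 31
```

View pics/last.png

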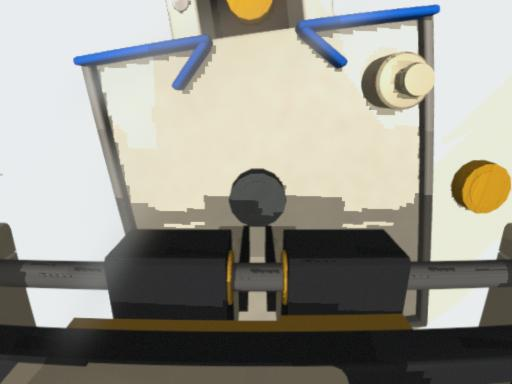

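b is seated in the notch at px (258,198), dead ahead of the gate, and the brass is visible in the slot at (250,5). I'll continue.

```bash
python3 -m pendant '[{"claw":8,"linear":[0,-0.2,-5],"twist":0},{"claw":8,"linear":[0,-0.2,-5],"twist":0},{"claw":8,"linear":[0,-0.2,-5],"twist":0},{"claw":8,"linear":[0,-0.2,-5],"twist":0},{"claw":8,"linear":[0,-0.2,-5],"twist":0},{"claw":8,"linear":[0,-0.2,-5],"twist":0},{"claw":8,"linear":[0,-0.2,-5],"twist":0},{"claw":8,"linear":[0,-0.2,-5],"twist":0},{"claw":8,"linear":[0,-0.2,-5],"twist":0},{"claw":8,"linear":[0,-0.2,-5],"twist":0}]'
python3 w.py;  python3 md.py; python3 meas.py | grep blue
```

```text
clock: 17.97
tool_pos: [0.5575, 0.1721, 0.0585]
orientation: [-27.5, 90.0, 64.9]
force: [-0.1, -0.8, 0.3]
opening: 0.0079
t 17.97 F [ -9.9 -56.9] z 58.5 head -8.0 open 7.9 f [-0.1 -0.8  0.3] j [ 36.  20. -22.  -0. -48. -34.]
disc F (-7.2,-40.9) r 19.9 x -27 12 y -49 -25
in slot F (-0.3,30.9) r 15.0 x -15 15 y 16 46
blue F (49.5,-1.8) r 31.1 area 262 x 18.5..81.0 y -6.5..0.5
```

```bash
python3 -m pendant '[{"claw":8,"linear":[0,0,-5],"twist":0},{"claw":8,"linear":[0,0,-5],"twist":0},{"claw":8,"linear":[0,0,-5],"twist":0},{"claw":8,"linear":[0,0,-5],"twist":0},{"claw":8,"linear":[0,0,-5],"twist":0},{"claw":8,"linear":[0,0,-5],"twist":0},{"claw":8,"linear":[0,0,-5],"twist":0},{"claw":8,"linear":[0,0,-5],"twist":0},{"claw":8,"linear":[0,0,0],"twist":0},{"claw":8,"linear":[0,0,8],"twist":0}]'
python3 w.py;  python3 md.py; python3 meas.py | grep blue
```

```text
clock: 18.9
tool_pos: [0.5586, 0.1396, 0.0584]
orientation: [121.1, 90.0, -146.7]
force: [-0.5, -0.5, 0.1]
opening: 0.0079
t 18.90 F [ -5.1 -24.8] z 58.4 head -8.0 open 7.9 f [-0.5 -0.5  0.1] j [ 33.  19. -23.  -0. -48. -31.]
in slot F (-7.5,22.5) r 27.9 x -24 15 y 0 49
blue F (49.8,-0.5) r 31.4 area 453 x 18.5..81.5 y -18.5..2.5
blue F (-38.2,-0.2) r 17.0 area 199 x -55.0..-21.0 y -7.0..3.0
```

```bash
python3 -m pendant '[{"claw":8,"linear":[0,0,10],"twist":0},{"claw":8,"linear":[-15,0,10],"twist":0},{"claw":8,"linear":[-15,-5,15],"twist":0},{"claw":8,"linear":[0,-6,15],"twist":0},{"claw":8,"linear":[0,-6,15],"twist":0},{"claw":8,"linear":[0,-6,15],"twist":0},{"claw":8,"linear":[0,-6,15],"twist":0},{"claw":8,"linear":[0,-6,15],"twist":0},{"claw":8,"linear":[0,-6,14],"twist":0.105},{"claw":8,"linear":[0,0,0],"twist":0.105}]'
python3 w.py;  python3 md.py; python3 meas.py | grep dark
```

```text
clock: 19.83
tool_pos: [0.5956, 0.2693, 0.0872]
orientation: [159.8, 90.0, -120.0]
force: [0.1, 0.9, 0.2]
opening: 0.0081
t 19.83 F [ -64.7 -145.7] z 87.2 head -20.1 open 8.1 f [0.1 0.9 0.2] j [ 41.  24. -11.   0. -55. -51.]
disc F (-54.1,-112.5) r 15.3 x -69 -38 y -127 -97
dark F (-53.7,-111.8) r 15.4 area 672 x -67.5..-38.5 y -127.5..-97.0
dark F (-7.8,-122.8) r 103.2 area 3369 x -90.0..75.0 y -185.5..-60.0
```

```bash
python3 -m pendant '[{"claw":8,"linear":[10,0,0],"twist":0},{"claw":8,"linear":[10,0,0],"twist":0},{"claw":8,"linear":[9,0,0],"twist":0},{"claw":8,"linear":[0,-1,-4],"twist":0},{"claw":8,"linear":[0,0,-5],"twist":0},{"claw":8,"linear":[0,0,-5],"twist":0},{"claw":8,"linear":[0,0.5,-5],"twist":0},{"claw":8,"linear":[0,0.5,-5],"twist":0},{"claw":8,"linear":[0,0.5,-5],"twist":0},{"claw":8,"linear":[0,0,0],"twist":0}]'
python3 w.py;  python3 md.py; python3 meas.py | grep dark
```

```text
clock: 20.77
tool_pos: [0.589, 0.2366, 0.0599]
orientation: [-21.4, 90.0, 58.9]
force: [0.1, 0.3, 0.2]
opening: 0.008
t 20.77 F [ -52.4 -114.8] z 59.9 head -20.0 open 8.0 f [0.1 0.3 0.2] j [ 39.  24. -15.  -0. -51. -49.]
disc F (-45.3,-97.0) r 20.7 x -66 -29 y -111 -76
dark F (-61.8,-174.2) r 30.2 area 645 x -90.0..-33.0 y -185.5..-163.5
dark F (4.5,-117.3) r 101.0 area 8379 x -90.0..82.5 y -185.5..-44.0
```

```bash
python3 -m pendant '[{"claw":8,"linear":[1.4,0,4],"twist":0},{"claw":8,"linear":[0,-3.6,0],"twist":0},{"claw":8,"linear":[0,-3.6,-1],"twist":0.122},{"claw":8,"linear":[0,0,0],"twist":0.122},{"claw":8,"linear":[0,0,-5],"twist":0},{"claw":8,"linear":[0,0,-5],"twist":0},{"claw":8,"linear":[0,0,-5],"twist":0},{"claw":8,"linear":[0,0,-5],"twist":0},{"claw":8,"linear":[0,0,-5],"twist":0},{"claw":8,"linear":[0,0,0],"twist":0}]'
python3 w.py;  python3 md.py; python3 meas.py | grep -E "dark|blue"
```

```text
clock: 21.7
tool_pos: [0.5863, 0.2155, 0.0582]
orientation: [137.5, 90.0, -156.2]
force: [0.5, -0.6, -0.2]
opening: 0.008
t 21.70 F [-45.9 -94.5] z 58.2 head -33.9 open 8.0 f [ 0.5 -0.6 -0.2] j [ 38.  23. -16.  -0. -51. -62.]
disc F (-35.5,-79.0) r 21.1 x -56 -17 y -96 -58
in slot F (-1.5,24.4) r 21.4 x -17 14 y 7 45
dark F (-52.8,-159.8) r 45.0 area 1958 x -90.0..-15.0 y -185.5..-134.5
dark F (-7.8,-115.5) r 102.1 area 8688 x -90.0..75.5 y -185.5..-43.0
dark F (-3.1,14.5) r 26.7 area 684 x -24.5..19.5 y -3.0..30.5
```

```bash
python3 -m pendant '[{"claw":8,"linear":[0,0.2,-5],"twist":0},{"claw":8,"linear":[0,0.2,-5],"twist":0},{"claw":8,"linear":[0,0.2,-5],"twist":0},{"claw":8,"linear":[0,0.2,-5],"twist":0},{"claw":8,"linear":[0,0.2,-5],"twist":0},{"claw":8,"linear":[0,0.2,-5],"twist":0},{"claw":8,"linear":[0,0.2,-5],"twist":0},{"claw":8,"linear":[0,0.2,-5],"twist":0},{"claw":8,"linear":[0,0,0],"twist":0},{"claw":8,"linear":[0,0,5],"twist":0}]'
python3 w.py;  python3 md.py; python3 meas.py | grep -E "dark|blue"
```

```text
clock: 22.63
tool_pos: [0.5708, 0.1843, 0.0581]
orientation: [140.7, 90.0, -153.0]
force: [0.7, -0.5, 0.0]
opening: 0.0077
t 22.63 F [-25.1 -66.6] z 58.1 head -34.0 open 7.7 f [ 0.7 -0.5  0. ] j [ 37.  21. -20.  -0. -49. -60.]
disc F (-8.9,-42.0) r 15.4 x -24 7 y -57 -26
in slot F (-0.5,23.8) r 24.2 x -17 15 y 0 49
dark F (-8.0,-40.8) r 15.4 area 678 x -22.5..7.0 y -56.5..-26.0
dark F (-0.2,-94.5) r 119.3 area 14703 x -90.0..90.5 y -185.5..-4.0
dark F (-7.2,36.0) r 45.8 area 2356 x -35.5..22.5 y -0.5..72.0
```

```bash
python3 -m pendant '[{"claw":8,"linear":[0,6.5,0],"twist":0},{"claw":8,"linear":[0,7,0],"twist":-0.11},{"claw":8,"linear":[0,0,0],"twist":-0.11},{"claw":8,"linear":[0,0,0],"twist":-0.11},{"claw":8,"linear":[0,0.5,-3],"twist":-0.11},{"claw":8,"linear":[0,0,-5],"twist":0},{"claw":8,"linear":[0,0,-5],"twist":0},{"claw":8,"linear":[0,0,-5],"twist":0},{"claw":8,"linear":[0,0,-5],"twist":0},{"claw":8,"linear":[0,0,0],"twist":0}]'
python3 w.py;  python3 md.py; python3 meas.py | grep -E "dark|blue"
```

```text
clock: 23.57
tool_pos: [0.5586, 0.1665, 0.058]
orientation: [118.9, 90.0, -149.7]
force: [-0.5, 0.4, -0.4]
opening: 0.0079
t 23.57 F [ -9.9 -51.3] z 58.0 head -8.9 open 7.9 f [-0.5  0.4 -0.4] j [ 36.  20. -22.  -0. -48. -34.]
disc F (-7.6,-37.5) r 19.4 x -27 12 y -43 -25
in slot F (-2.7,23.9) r 24.5 x -16 15 y 0 49
dark F (4.5,-90.2) r 115.6 area 17330 x -90.0..90.5 y -168.5..-10.5
dark F (-2.6,36.8) r 38.7 area 2490 x -24.0..21.5 y 4.0..69.0
blue F (49.0,-1.5) r 30.6 area 264 x 18.5..80.0 y -6.5..1.0
```

```bash
python3 -m pendant '[{"claw":8,"linear":[0,0,-5],"twist":0},{"claw":8,"linear":[0,0,-5],"twist":0},{"claw":8,"linear":[0,0,-5],"twist":0},{"claw":8,"linear":[0,0,-5],"twist":0},{"claw":8,"linear":[0,0,-5],"twist":0},{"claw":8,"linear":[0,0,-5],"twist":0},{"claw":8,"linear":[0,0,-5],"twist":0},{"claw":8,"linear":[0,0,0],"twist":0},{"claw":8,"linear":[0,0,8],"twist":0},{"claw":8,"linear":[0,0,10],"twist":0}]'
python3 w.py;  python3 md.py
python3 -m pendant '[{"claw":8,"linear":[0,0,10],"twist":0},{"claw":8,"linear":[-15,0,15],"twist":0},{"claw":8,"linear":[-20,0,20],"twist":0},{"claw":8,"linear":[-25,0,20],"twist":0},{"claw":8,"linear":[-25,0,20],"twist":0},{"claw":8,"linear":[-25,0,20],"twist":0},{"claw":8,"linear":[-20,0,10],"twist":0},{"claw":8,"linear":[0,0,0],"twist":0},{"claw":8,"linear":[0,0,0],"twist":0},{"claw":8,"linear":[0,0,0],"twist":0}]'
python3 w.py; python3 md.py
python3 - <<'E'
from h import *
a,d=snapshot("wrist"); b,_=snapshot("side")
i=np.hstack([cv2.resize(a[:250,60:460],(420,263)),cv2.resize(b[120:245,120:300],(379,263))]); save("fin.png",i)
E
```

```text
clock: 24.5
tool_pos: [0.5593, 0.1506, 0.0581]
orientation: [177.1, 90.0, -91.4]
force: [0.8, 0.3, 0.1]
opening: 0.008
t 24.50 F [ -7.8 -35.5] z 58.1 head -8.8 open 8.0 f [0.8 0.3 0.1] j [ 34.  20. -22.   0. -48. -33.]
in slot F (3.0,28.0) r 21.5 x -15 15 y 8 49
clock: 25.38
tool_pos: [0.5554, 0.266, 0.1873]
orientation: [108.1, 89.9, -160.3]
force: [0.7, -0.8, -0.2]
opening: 0.0078
t 25.38 F [ -24.6 -149.7] z 187.3 head -8.7 open 7.8 f [ 0.7 -0.8 -0.2] j [ 44.  16.  -9.  -0. -66. -42.]
```

View pics/fin.png

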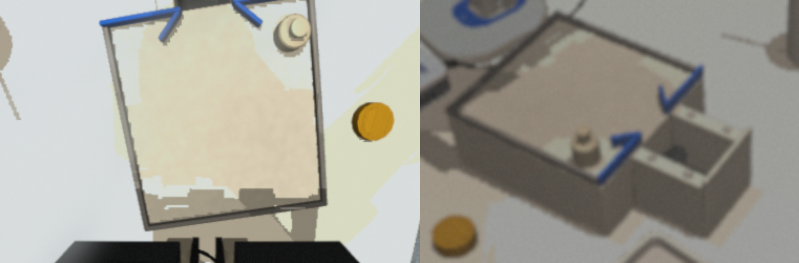

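The deck is empty except for the weight, and a dark disc shows in the slot. I'll do one last numeric check from the top and then hand in.

Run:
```python
from h import *
a,d=snapshot("top"); P=pose("top"); a0=np.load("top.npy")
for y in range(5,75,9): print(y,[ (lambda u,v:(round(1000*atd("top",u,v,d[v,u],P)[2]) if d[v,u]>0 else None, tuple(int(c) for c in a[v,u])))(*proj("top",[*toW((x,y)),.018],P).round().astype(int)) for x in (-16,-6,4,14)])
for n,(u,v) in dict(weight=(212,224),pink=(262,130),green=(302,130),timer=(330,191)).items():
  s=np.s_[v-16:v+17,u-16:u+17]; print(n,"mean px change",np.abs(a[s].astype(int)-a0[s]).mean().round(1))
print(close_job())
```

```text
5 [(37, (55, 55, 54)), (38, (53, 54, 53)), (40, (53, 53, 53)), (70, (121, 124, 123))]
14 [(40, (54, 56, 54)), (42, (60, 60, 59)), (41, (49, 49, 48)), (70, (101, 101, 96))]
23 [(47, (56, 56, 56)), (47, (54, 55, 55)), (38, (48, 49, 48)), (9, (57, 55, 51))]
32 [(8, (83, 70, 50)), (23, (139, 108, 54)), (16, (140, 107, 53)), (17, (110, 90, 50))]
41 [(5, (48, 46, 46)), (18, (149, 123, 57)), (19, (148, 124, 57)), (71, (122, 123, 119))]
50 [(6, (50, 49, 47)), (9, (56, 51, 45)), (6, (46, 46, 45)), (70, (89, 86, 81))]
59 [(3, (47, 47, 47)), (8, (47, 46, 46)), (6, (48, 48, 46)), (4, (50, 49, 47))]
68 [(5, (43, 43, 43)), (8, (44, 44, 44)), (3, (44, 43, 43)), (4, (42, 43, 42))]
weight mean px change 10.9
pink mean px change 12.3
green mean px change 12.2
timer mean px change 12.6
the job is handed in; nothing more can be done
None
```

I pushed all three discs through the gate, the brass standard first, then the two dark samples. The job was handed in at about 25.5 s of the 58 s allowed, with the arm raised clear and touching nothing.

**Last checks**
- **Deck:** the wrist and side views show only the weight left on it, still standing in its corner. The larger brass look-alike on the bench was never approached.
- **Slot:** the brass disc lies flat on the floor, with its top at about 18 mm. Dark material reaches 37–47 mm at the slot's deck end, so the samples are stacked or leaning on each other, well below the 70 mm deck. I saw each sample leave the deck, but I did not see the two as separate discs in the slot.
- **Weight, vials and timer:** the before/after picture check told me nothing. All four patches changed by a similar amount (11–13 grey levels), which looks like a change in lighting. The tool stayed over the feeder, away from the vials and timer.
- **Forces:** wrist force stayed under 2 N at every reading.

**What went wrong or disagreed**
- **Missed passes:** the first two pushes missed the standard. The fingertips sit at least 11 mm higher than the reported tool position, so I found the working height by feeling downward.
- **Nudged disc:** one sample was nudged about 6 mm while I turned the tool beside it.
- **Camera mismatch:** the top and wrist cameras disagreed by about 2 mm on the gate's centre. I steered by the wrist camera.

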